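# Check that a mounted specimen clears the height gate

### The job

Lift the red retaining bar out of the two brackets of the transport cradle and lay it lengthwise on the green mat. Then take out the carrier with the blue specimen block, set it flat on the white gate plate in front of the yellow bridge with its block end towards the bridge, let go, and push it from its tail under the bridge until the whole blue block has come out on the far side, without ramming the bridge. Set things down rather than dropping them, and leave the carrier with the orange block in the cradle and the other desk things where they are.

Things in the scene. Friction and masses are not known exactly. Their poses are not given: they have to be found in the camera images.
- cradle: Fixed grey cradle, base 150 (x) x 196 (y) x 8 mm; origin under its centre, z up. Two carriers lie on the base along x, blocks to +x, at y = +45 and -45 mm, between 16 mm high lips at their ends; sides free. Aluminium U brackets at x = -20, y = +85 and -85 mm: 10 mm long in y, open on top, slot 16 mm wide in x, slot floor 24 and tops 38 mm above the bench.
- bar_mid (a point): Centre of the loose red retaining bar with black ends: 12 mm wide (its x), 200 mm long (its y), 18 mm high (its z), about 0.24 kg. At the start it lies in both brackets across the carriers (2 mm free above their plates), its centre 33 mm above the bench, its top 4 mm above the brackets.
- mat: Fixed thin green mat, 250 mm long (its x), 80 mm wide (its y), 2 mm thick, between the cradle and the gate. Origin at the centre of its underside.
- blue_block (a point): Centre of the blue specimen block, 40 (x) x 36 (y) x 22 mm (z), which stands on its carrier's plate flush with both long sides. 25 mm above the carrier's underside, 100 mm from its tail end, 30 mm from its front end. Axes: x from tail to block, z up. A dark disc is set in its top.
- blue_tail (a point): Middle of the tail end face of the blue carrier, 7 mm above its underside, same axes as blue_block: push here.
- amber_block (a point): Centre of the orange specimen block of the other loose carrier, which has the same shape as the blue one and stays in the cradle. The two may be in either place.
- gate: Fixed height gate: white plate 300 (x) x 100 (y) x 10 mm. Origin at the centre of its underside, z up, top face at z = 10 mm. The bridge stands across its middle (x = 0). The part goes from -x to +x, as the green chevrons on the entry half point; +x points to the robot's right.
- bridge: The gate's fixed bridge: yellow bar, 14 mm thick along x and 14 mm high, on two aluminium posts 14 x 12 mm. Origin on the plate's top face under the bar's middle, axes as the gate's. Opening 56 mm wide (y from -28 to +28 mm) and 40 mm high above the plate (4 mm more than the carrier); bar top 54 mm above the plate.
- blue: The whole loose carrier with the blue block, about 0.16 kg: dark plate 130 (x) x 36 (y) x 14 mm (z), a white line across its tail, the block on its front part; 36 mm high overall. Origin under the plate's middle (35 mm behind the block's centre), axes as blue_block.
- bar: The whole loose red bar; origin at the centre of its underside, axes as bar_mid.
- mouse_top (a point): Middle of the loose black computer mouse, 105 x 60 x 32 mm, 16 mm above the bench. Leave alone.
- pen_cup_mid (a point): Middle of the loose grey square pen cup, 75 x 75 x 100 mm with pens to 145 mm, 50 mm above the bench. Leave alone.
- climate_meter_mid (a point): Middle of the loose white desk climate meter, 30 x 85 x 105 mm, 52 mm above the bench. Leave alone.

How it is judged:
By the outcome, as a careful person would: the job done as asked, in the order asked, and still so for the second after the job is handed in, with the robot touching nothing.
It also fails if it takes over 72 s, if anything falls off the work surface, if the arm or the gripper's body presses on something with over 40 N, if the wrist force passes 120 N, or if a joint passes its speed limit or range.

### The arm

A 7-joint arm with a two-finger parallel gripper is mounted at the origin on the work surface. World frame = base frame: x ahead of the robot, y to its left, z up, the work surface at z = 0. Lengths are in mm, angles in rad, forces in N, time in s.
With the tool pointing down it reaches from about 425 to 925 mm from the base axis. Payload 6.8 kg.
Tool frame: the origin (TCP) lies between the finger pads; the fingertips stand arm.tips_ahead ahead of it and the grasp point (between the pads) lies 8 mm behind it (arm.tips_ahead is the distance from the TCP to the fingertips, in mm); z points along the fingers, y is the direction in which the jaws open and shut (so a half turn about z gives the same grasp; the last joint's range is limited). The gripper opens to 85 mm and grips with 20 to 120 N. Pads are 22 mm wide; open, the fingers measure 114 mm over their backs; the gripper's body (76 mm by 85 mm) begins 54 mm behind the grasp point. The pads swing forward as they close: fully open they stand 13 mm farther back than shut.
Start: joints at [-1.456, 0.477, 0.022, 1.555, -0.011, 1.109, -0.083], TCP at [149.144, 658.334, 242.308] pointing down, gripper open.
Joint ranges: [-2.96, 2.96], [-0.34, 2.1], [-1.41, 1.46], [0.24, 2.44], [-1.37, 4.51], [0.17, 1.92], [-2.96, 2.96]. Speed limits (rad/s): [2.39, 2.39, 3.14, 3.14, 3.14, 3.14, 3.14].

### API

Orientations are given as a rotation vector (axis times angle).
In Python, from bench import arm gives the robot as it stands. The module is installed in compiled form; this text tells all that it offers.
- The arm moves only by the tool step_arm, never from a script. Its argument "plan" is a list that holds one entry, the list of rows, each a list of 5 numbers: the opening, from 0 (shut) to 1 (fully open), then the shift along the tool's x, y, z in mm, then the turn about the tool's z in degrees. In form: [[[fingers, x, y, z, roll], ...]]. A call has 1 to 8 rows; each row shifts and turns the commanded pose from where the row before left it, along the tool's axes as they then stand; what a row does not reach is not made up. A row lasts 1/12 s, in which the tool goes at most 41.7 mm and 7.16 degrees, less where a joint would pass 70% of its speed; a pose out of reach is approached as far as the arm can. A call is refused whole if a number of a shift passes 41.7 or a number of a turn 7.16, either way. A call with a gripper value outside its range is refused whole. The fingers move at their own pace and stop on an object; "newtons" is the grip in N (left out, the last holds). Time passes only in rows, so rows that do not move let the fingers close. It gives the time, the measured TCP pose, the force and the opening at its end, in the units of the state.
- arm.observe(): the state, without advancing time (a new reading comes with each control period).
- arm.capture(name): name is "scene" or "top"; returns the picture (480x640x3 uint8, red, green, blue); there is no depth.
- arm.camera_model(name): a dict with "fx", "fy", "cx", "cy" (pixels), "R" (3x3) and "t" (3): a world point X has camera coordinates R X + t. Camera axes: x right, y down, z forward; pixel columns grow to the right and rows downward; lengths in mm; the calibration is good to about 2 mm. A picture is of the moment at which its call begins. camera_model takes no time and is no camera call.
- arm.sign_off(): hands the job in, once; it reports no verdict.
The state is a dict: "clock": time; "joints": joint angles; "dq": joint speeds; "effort": joint torques, N m; "position": TCP position; "eef_rot": TCP orientation; "contact_force": force on the tool from outside, world axes, zero at the start; "torque": the same for the moment, N m; "opening": opening from 0.0 (shut) to 1.0 (fully open).
Only numpy, scipy, OpenCV 4.12 (cv2) and the standard library are available. Lean on these libraries where they do the work, as an engineer would, in place of code of your own. Each camera call takes 0.05 s, during which the arm holds its last target.

## Working session

There is one attempt and no reset: what is moved stays moved. The work goes in short steps, Python scripts to look and compute and a tool call to move; the robot and the scene stay as the last step left them, time stands still between calls to the robot, and variables do not carry over. Pictures are saved under pics/ and viewed, and the job is handed in when it is done.

Besides the shell and the picture viewer there is one more tool, called after "Call:" in YAML: its name, and indented under it one key for each argument. step_arm: Moves the arm, as the interface text tells. Its arguments: {"type":"object","properties":{"plan":{"type":"array","items":{"type":"array","items":{"type":"array","items":{"type":"number"}}}},"newtons":{"type":"number"}},"required":["plan"]}

```bash
mkdir -p pics
python3 - <<'E'
from bench import arm
import cv2,numpy as np
print(arm.observe()); print(arm.tips_ahead)
for n in("scene","top"):
    im=arm.capture(n); cv2.imwrite(f"pics/{n}0.png",im[:,:,::-1]); print(n,arm.camera_model(n))
E
```

```text
{'clock': 0.0, 'joints': array([-1.45613272,  0.47779129,  0.02233799,  1.55647717, -0.01151418,
        1.10930887, -0.08312654]), 'dq': array([-0.00096166, -0.00147228, -0.00072232,  0.00022879, -0.00023579,
       -0.00097024,  0.00124209]), 'effort': array([ 6.00221265e-04, -5.96427405e+01,  1.60812322e+00, -2.81198144e+01,
        1.24548524e-02,  9.06746602e-03, -5.34267713e-06]), 'position': array([149.00443669, 657.74439553, 241.32072137]), 'eef_rot': array([-3.49199527e-01, -3.12204126e+00,  2.91355703e-03]), 'contact_force': array([-0.26823442, -0.18373773,  0.66227868]), 'torque': array([-0.02045142, -0.00846669, -0.01094947]), 'opening': 0.9970112668037536}
11.0
scene {'fx': 539.356437003578, 'fy': 539.356437003578, 'cx': 324.18333366274777, 'cy': 236.7836979463245, 'R': array([[ 0.08363778,  0.99641806,  0.01248062],
       [ 0.81770565, -0.06146803, -0.57234531],
       [-0.56952805,  0.05807516, -0.81991773]]), 't': array([ -51.74663287, -508.36835217, 1325.30955811])}
top {'fx': 462.5103720815439, 'fy': 462.5103720815439, 'cx': 316.4700230695936, 'cy': 236.44442599439287, 'R': array([[-0.01169237, -0.99984073,  0.0134837 ],
       [-0.99716879,  0.01065729, -0.07443667],
       [ 0.07428112, -0.01431587, -0.99713458]]), 't': array([ -1.21221647, 637.84323442, 961.71737855])}
```

View pics/scene0.png

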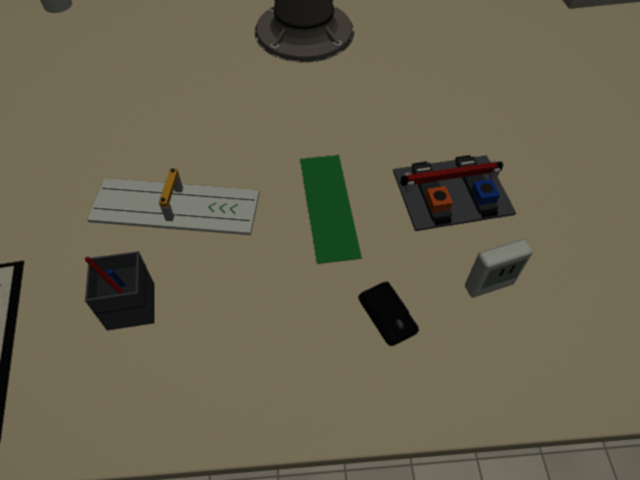

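View pics/top0.png

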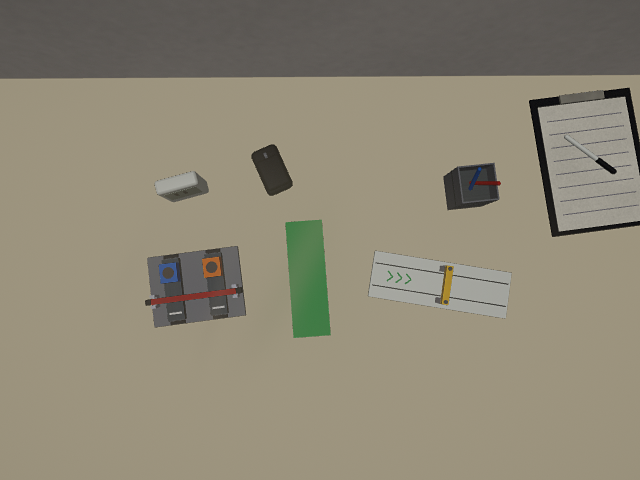

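The top view shows the cradle at about (197,287), the blue block on its left at (168,272), the orange block at (212,267) and the red bar at (193,297). The mat is at (308,278) and the gate at (440,285), with the bridge at (447,285). The arm is out of view. Next I'll zoom in to get precise corners.

```bash
cat > h.py <<'E'
import numpy as np, cv2
from bench import arm
def proj(n,X):
    m=arm.camera_model(n); p=np.asarray(X,float)@m["R"].T+m["t"]
    return np.stack([m["fx"]*p[...,0]/p[...,2]+m["cx"],m["fy"]*p[...,1]/p[...,2]+m["cy"]],-1)
def back(n,uv,z):
    m=arm.camera_model(n); uv=np.atleast_2d(uv).astype(float)
    d=np.c_[(uv[:,0]-m["cx"])/m["fx"],(uv[:,1]-m["cy"])/m["fy"],np.ones(len(uv))]@m["R"]
    c=-m["R"].T@m["t"]; s=(z-c[2])/d[:,2]; return c+d*s[:,None]
E
python3 - <<'E'
from h import *
t=cv2.imread("pics/top0.png"); s=cv2.imread("pics/scene0.png")
cv2.imwrite("pics/z1.png",cv2.resize(t[235:340,135:255],None,fx=5,fy=5,interpolation=cv2.INTER_CUBIC))
cv2.imwrite("pics/z2.png",cv2.resize(t[240:330,360:520],None,fx=5,fy=5,interpolation=cv2.INTER_CUBIC))
cv2.imwrite("pics/z3.png",cv2.resize(s[145:235,385:520],None,fx=5,fy=5,interpolation=cv2.INTER_CUBIC))
for n,im in(("top",t),("scene",s)):
    h=cv2.cvtColor(im,cv2.COLOR_BGR2HSV)
    R={"red":((0,200,60),(5,255,255)),"orange":((6,200,150),(14,255,255)),"yellow":((18,180,120),(28,255,255)),"green":((55,150,50),(80,255,255)),"blue":((105,150,60),(130,255,255))}
    for k,(a,b) in R.items():
        m=cv2.inRange(h,a,b); c,l,st,ce=cv2.connectedComponentsWithStats(m)
        for i in range(1,c):
            if st[i,4]>25:
                r=cv2.minAreaRect(np.argwhere(l==i)[:,::-1].astype(np.float32))
                print(n,k,st[i],ce[i].round(1),np.round(r[0],1),np.round(r[1],1),round(r[2],1))
E
```

```text
top red [487 182  14   3  26] [493.5 182.6] [493.5 183. ] [13.  2.] 0.0
top yellow [442 266  11  38 196] [447.2 284.5] [447.3 284.6] [ 6.  37.9] 7.8
top blue [469 167  13  23  84] [474.7 177.9] [474.5 178. ] [ 3.6 24.6] 26.6
scene red [408 163  89  16 357] [450.9 170.5] [451.9 170.2] [ 4.4 88.8] 81.3
scene yellow [162 173  13  26 137] [167.8 184.5] [167.8 184.8] [ 5.7 26.2] 18.4
scene green [ 301  156   60  107 4203] [329.1 209.9] [330.1 208.4] [106.   43.2] 80.5
scene blue [475 179  25  19 205] [486.5 188.2] [486.4 187.8] [22.4 17. ] 63.4
```

View pics/z1.png

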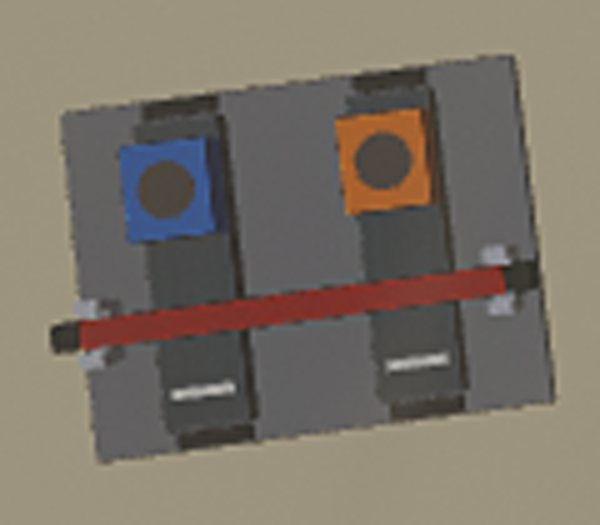

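View pics/z2.png

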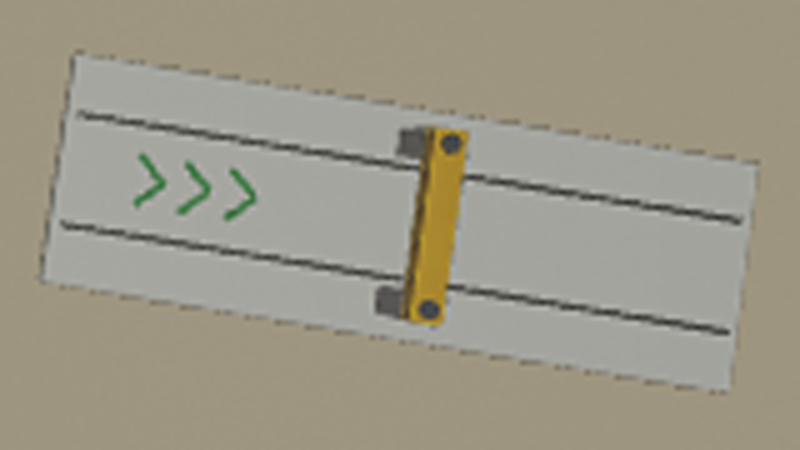

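View pics/z3.png

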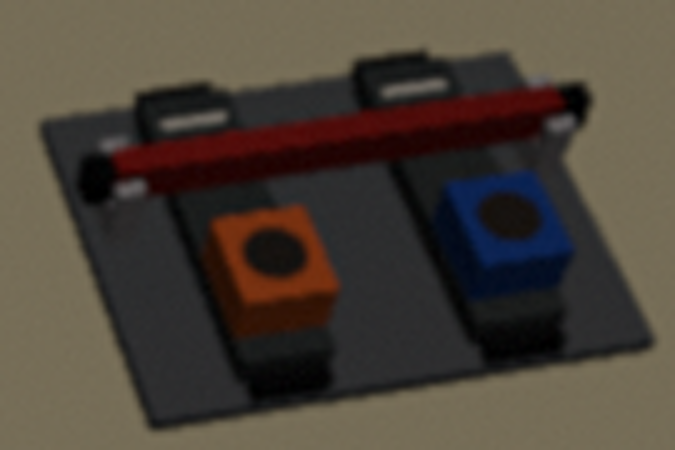

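In the zooms, the top view gives the blue disc at (168,272), the orange disc at (211.5,267), the bar ends at about (145,302) and (243,290), and the cradle and gate corners. The scene view shows the same layout. I'll fit poses from both cameras.

Run:
```python
from h import *
t=cv2.imread("pics/top0.png"); s=cv2.imread("pics/scene0.png")
cv2.imwrite("pics/z4.png",cv2.resize(s[160:240,80:270],None,fx=4,fy=4,interpolation=cv2.INTER_CUBIC))
f=lambda p,o,k=5:(np.array(p,float)+.5)/k-.5+np.array(o)
def rect(n,uv,L,W,z):
    P=back(n,uv,z)[:,:2]; M=np.array([[-L/2,W/2],[L/2,W/2],[L/2,-W/2],[-L/2,-W/2]])
    c=P.mean(0);H=M.T@(P-c); a=np.arctan2(H[0,1]-H[1,0],H[0,0]+H[1,1])
    R=np.array([[np.cos(a),-np.sin(a)],[np.sin(a),np.cos(a)]])
    print(n,c.round(1),"yaw deg",np.degrees(a).round(2),"resid",np.abs(P-c-M@R.T).max().round(1)); return c,a
o=(135,235)
print("cradle");
# cradle x = away from robot; order (-x,+y),(+x,+y),(+x,-y),(-x,-y): BL,TL,TR,BR in top
rect("top",f([(100,462),(62,112),(514,56),(554,403)],o),150,196,8)
rect("scene",f([(510,52),(653,345),(155,428),(42,122)],(385,145)),150,196,8)
print("gate")
# +x is to right in top; +y = up/away
rect("top",f([(73,53),(757,162),(731,391),(42,281)],(360,240)),300,100,10)
for n,uv,z in(("top",f([(166,189),(383,160)],o),44),("scene",f([(510,216),(275,252)],(385,145)),44)):
    print(n,"blue,orange disc",back(n,uv,z).round(1).tolist())
print("lines",back("top",f([(203,391),(417,363)],o),22).round(1).tolist(),back("scene",f([(415,88),(193,119)],(385,145)),22).round(1).tolist())
print("bar",back("top",f([(52,338),(540,276)],o),42).round(1).tolist(),back("scene",f([(580,97),(93,163)],(385,145)),42).round(1).tolist())
print("bridge",back("top",f([(451,144),(429,309)],(360,240)),64).round(1).tolist())
h=cv2.cvtColor(t,cv2.COLOR_BGR2HSV); m=cv2.inRange(h,(50,100,30),(85,255,255));c,l,st,ce=cv2.connectedComponentsWithStats(m)
for i in range(1,c):
  if st[i,4]>500:
    b=cv2.boxPoints(cv2.minAreaRect(np.argwhere(l==i)[:,::-1].astype(np.float32))); print("mat",b.round(1).tolist(),back("top",b,2).round(1).tolist(),back("top",b,2).mean(0).round(1))
h=cv2.cvtColor(s,cv2.COLOR_BGR2HSV); m=cv2.inRange(h,(50,100,30),(85,255,255));c,l,st,ce=cv2.connectedComponentsWithStats(m)
for i in range(1,c):
  if st[i,4]>500:
    cn=max(cv2.findContours((l==i).astype(np.uint8),0,2)[0],key=len);b=cv2.approxPolyDP(cn,6,True)[:,0]; print("mat",b.tolist(),back("scene",b,2).round(1).tolist(),back("scene",b,2).mean(0).round(1))
```

```text
cradle
top [535.3 250.1] yaw deg 6.64 resid 1.3
scene [538.8 252. ] yaw deg 6.72 resid 2.5
gate
top [ 533.7 -272.7] yaw deg -99.63 resid 1.0
top blue,orange disc [[565.1, 300.0, 44.0], [576.0, 210.6, 44.0]]
scene blue,orange disc [[565.8, 301.4, 44.0], [576.2, 212.1, 44.0]]
lines [[480.3, 290.2, 22.0], [490.8, 200.6, 22.0]] [[481.4, 291.4, 22.0], [491.1, 201.9, 22.0]]
bar [[504.4, 346.6, 42.0], [527.4, 146.0, 42.0]] [[508.4, 344.0, 42.0], [527.7, 154.0, 42.0]]
bridge [[566.5, -279.1, 64.0], [499.8, -268.0, 64.0]]
mat [[287.1000061035156, 248.60000610351562], [323.3999938964844, 246.0], [329.79998779296875, 334.5], [293.3999938964844, 337.1000061035156]] [[613.7, 55.4, 2.0], [618.5, -23.6, 2.0], [428.2, -34.7, 2.0], [423.8, 43.2, 2.0]] [521.   10.1   2. ]
mat [[337, 155], [300, 159], [318, 263], [360, 258]] [[425.3, 42.1, 2.0], [430.8, -32.7, 2.0], [677.6, -15.7, 2.0], [672.9, 58.3, 2.0]] [551.6  13.    2. ]
```

View pics/z4.png

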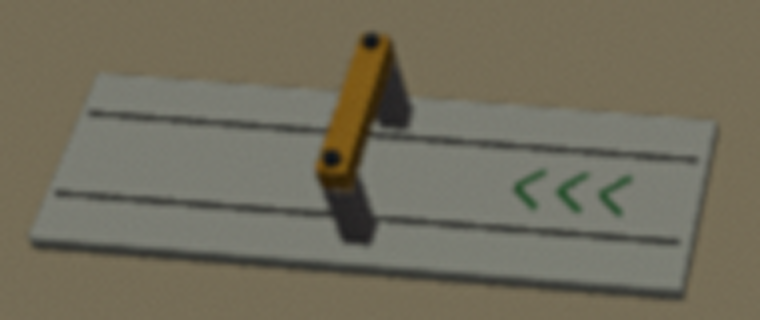

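```bash
cat >> h.py <<'E'
from scipy.spatial.transform import Rotation as Ro
def go(x,y,z,jaw):
    o=arm.observe(); R=Ro.from_rotvec(o["eef_rot"]).as_matrix()
    d=R.T@(np.array([x,y,z])-o["position"]); yaw=np.degrees(np.arctan2(R[1,1],R[0,1]))
    print("t",round(float(o["clock"]),2),"pos",o["position"].round(1),"jaw",yaw.round(1),"tilt",np.degrees(np.arccos(-R[2,2])).round(2),"open",round(float(o["opening"]),3),"F",o["contact_force"].round(1))
    r=(-(jaw-yaw)+90)%180-90
    print("tool shift",d.round(1),"rows>=",(np.abs(d).max()/38).round(1),"roll",r.round(1), "alt",(r-180*np.sign(r)).round(1))
def cr(px,py): a=np.radians(6.65); return 536+px*np.cos(a)-py*np.sin(a),251.8+px*np.sin(a)+py*np.cos(a)
E
python3 - <<'E'
from h import *
f=lambda p,o,k:(np.array(p,float)+.5)/k-.5+np.array(o)
P=back("scene",f([(683,293),(33,240),(97,73),(717,122)],(80,160),4),10); print(P.round(1).tolist(),P.mean(0))
print("bridge",back("scene",f([(332,158),(371,40)],(80,160),4),64).round(1).tolist())
e=P[1]-P[0]+P[2]-P[3]; print(np.degrees(np.arctan2(e[1],e[0])))
x,y=cr(-20,0); print(x,y); go(x,y,120,6.65)
E
```

```text
[[610.3, -131.5, 10.0], [559.0, -423.5, 10.0], [460.2, -409.6, 10.0], [512.3, -115.0, 10.0]] [ 535.42871319 -269.88149771   10.        ]
bridge [[565.9, -277.3, 64.0], [498.3, -265.7, 64.0]]
-100.00193173564847
516.1345582844122 249.48392024218026
t 0.1 pos [149.  657.8 241.4] jaw 77.2 tilt 0.1 open 1.0 F [0.6 0.3 0.8]
tool shift [-448.2 -316.9  122. ] rows>= 11.8 roll 70.6 alt -109.4
```

Call:
step_arm:
  plan:
    - [[1,-32,-22.6,0,5],[1,-32,-22.6,0,0],[1,-32,-22.6,0,0],[1,-32,-22.6,0,0],[1,-32,-22.6,0,0],[1,-32,-22.6,0,0],[1,-32,-22.6,0,0],[1,-32,-22.6,0,0]]

```text
clock: 0.77
position: [341.1, 408.3, 242.1]
eef_rot: [-0.485, -3.104, 0.001]
contact_force: [0.3, 0.5, -0.4]
opening: 1.002
```

```bash
python3 -c "
from h import *
x,y=cr(-20,0); go(x,y,120,6.65)"
```

```text
t 0.77 pos [341.1 408.3 242.1] jaw 72.2 tilt 0.02 open 1.002 F [ 0.3  0.5 -0.4]
tool shift [-215.2  -97.8  122.1] rows>= 5.7 roll 65.6 alt -114.4
```

Call:
step_arm:
  plan:
    - [[0.6,-30,-13.8,0,0],[0.6,-30,-13.8,0,0],[0.6,-30,-13.8,0,0],[0.6,-30,-13.8,0,0],[0.6,-30,-13.8,0,0],[0.6,-30,-13.8,0,0],[0.6,-25,-11,0,7],[0.6,0,0,0,7]]

```text
clock: 1.43
position: [511.3, 252.2, 242.3]
eef_rot: [0.88, 3.013, -0.003]
contact_force: [0.7, -0.8, -0.2]
opening: 0.598
```

Call:
step_arm:
  plan:
    - [[0.6,0,0,10,7],[0.6,0,0,10,7],[0.6,0,0,10,7],[0.6,0,0,20,7],[0.6,0,0,20,7],[0.6,0,0,20,7],[0.6,0,0,20,7],[0.6,0,0,0,2.6]]

```text
clock: 2.1
position: [504.4, 257.3, 128.3]
eef_rot: [-2.095, -2.339, 0.01]
contact_force: [-0.6, 0.4, -0.4]
opening: 0.599
```

Call:
step_arm:
  plan:
    - [[0.6,0,0,0,0],[0.6,0,0,0,0],[0.6,0,0,0,0]]

```text
clock: 2.35
position: [507.4, 258.6, 132.8]
eef_rot: [2.087, 2.348, 0.002]
contact_force: [0.2, 0.6, 0.2]
opening: 0.605
```

```bash
python3 -c "
from h import *
x,y=cr(-20,0); go(x,y,38,6.65)"
```

```text
t 2.35 pos [507.4 258.6 132.8] jaw 6.7 tilt 0.06 open 0.605 F [0.2 0.6 0.2]
tool shift [-10.1   7.5  94.8] rows>= 2.5 roll 0.1 alt -179.9
```

Call:
step_arm:
  plan:
    - [[0.6,-5,3.7,10,0],[0.6,-5,3.8,20,0],[0.6,0,0,20,0],[0.6,0,0,5,0],[0.6,0,0,0,0],[0.6,0,0,0,0]]

```text
clock: 2.85
position: [515.9, 249.1, 77.5]
eef_rot: [-2.089, -2.346, -0.0]
contact_force: [0.8, -0.1, -0.2]
opening: 0.601
```

Run:
```python
from h import *
x,y=cr(-20,0); go(x,y,38,6.65)
t=arm.capture("top")[:,:,::-1]; s=arm.capture("scene")[:,:,::-1]
cv2.imwrite("pics/a1.png",np.hstack([cv2.resize(t[220:345,125:265],None,fx=2.8,fy=2.8),cv2.resize(s[110:235,385:525],None,fx=2.8,fy=2.8)]))
```

```text
t 2.85 pos [515.9 249.1  77.5] jaw 6.6 tilt 0.01 open 0.601 F [ 0.8 -0.1 -0.2]
tool shift [ 0.3  0.3 39.5] rows>= 1.0 roll -0.0 alt 180.0
```

View pics/a1.png

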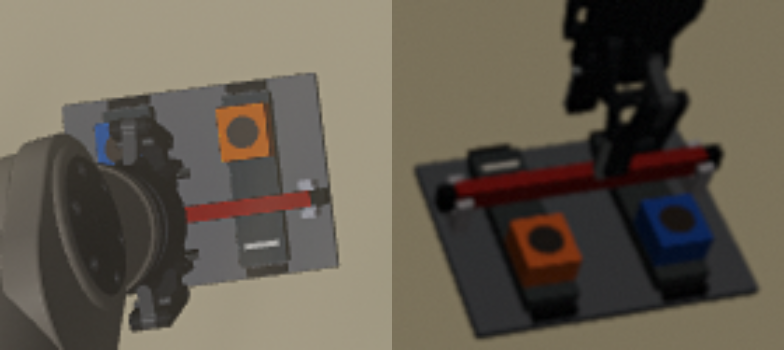

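The scene half of the picture shows the fingers centred over the bar at about (610,165) in the montage. I'll descend and close.

Call:
step_arm:
  plan:
    - [[0.5,0,0,12,0],[0.5,0,0,12,0],[0.5,0,0,10,0],[0.4,0,0,5.5,0],[0.4,0,0,0,0],[0.4,0,0,0,0]]
  newtons: 50

```text
clock: 3.45
position: [515.3, 249.0, 37.1]
eef_rot: [-2.089, -2.346, 0.002]
contact_force: [-0.3, 0.3, -0.2]
opening: 0.4
```

Call:
step_arm:
  plan:
    - [[0,0,0,0,0],[0,0,0,0,0],[0,0,0,0,0],[0,0,0,0,0],[0,0,0,0,0],[0,0,0,0,0],[0,0,0,0,0],[0,0,0,0,0]]
  newtons: 50

```text
clock: 4.12
position: [516.0, 249.4, 38.3]
eef_rot: [2.089, 2.346, 0.001]
contact_force: [-0.4, -0.8, 6.0]
opening: 0.124
```

```bash
python3 -c "
from h import *
x,y=cr(-20,0); go(x,y,38,6.65)"
```

```text
t 4.12 pos [516.  249.4  38.3] jaw 6.6 tilt 0.05 open 0.124 F [-0.4 -0.8  6. ]
tool shift [0.1 0.1 0.3] rows>= 0.0 roll -0.0 alt 180.0
```

Call:
step_arm:
  plan:
    - [[0,0,0,-3,0],[0,0,0,-5,0],[0,0,0,-8,0],[0,0,0,-12,0],[0,0,0,-15,0],[0,0,0,-15,0],[0,0,0,-8,0],[0,0,0,0,0]]

```text
clock: 4.78
position: [516.9, 249.9, 106.2]
eef_rot: [2.089, 2.345, 0.006]
contact_force: [0.2, 0.9, -1.9]
opening: 0.122
```

Run:
```python
from h import *
go(551,12.5,120,93.7)
t=arm.capture("top")[:,:,::-1]; s=arm.capture("scene")[:,:,::-1]
cv2.imwrite("pics/a2.png",np.hstack([cv2.resize(t[220:345,125:265],None,fx=2.8,fy=2.8),cv2.resize(s[110:235,385:525],None,fx=2.8,fy=2.8)]))
```

```text
t 4.78 pos [516.9 249.9 106.2] jaw 6.6 tilt 0.23 open 0.122 F [ 0.2  0.9 -1.9]
tool shift [-239.8    6.5  -14.2] rows>= 6.3 roll -87.1 alt 92.9
```

View pics/a2.png

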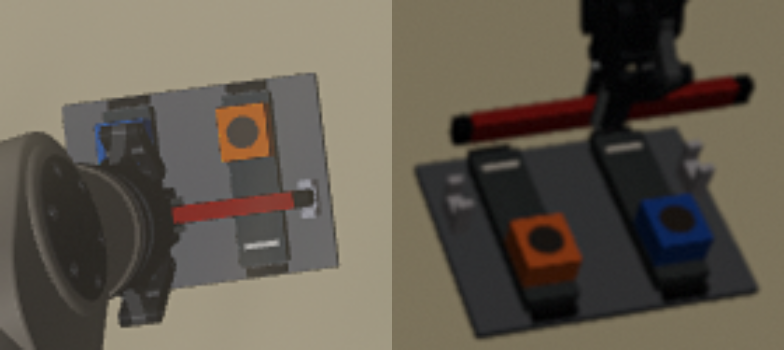

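The bar is clear of the brackets and held level, and both carriers are still in place. I'll carry it to the mat.

Call:
step_arm:
  plan:
    - [[0,-10,0,-8,0],[0,-25,1,-8,0],[0,-35,1,0,0],[0,-35,1,0,0],[0,-35,1,0,0],[0,-35,1,0,0],[0,-30,1,0,0],[0,-20,0,0,0]]

```text
clock: 5.55
position: [547.0, 21.4, 119.7]
eef_rot: [2.094, 2.341, -0.003]
contact_force: [0.5, -0.7, -1.7]
opening: 0.124
```

Call:
step_arm:
  plan:
    - [[0,-10,0,0,-4],[0,-5,0,0,-6],[0,0,0,0,-7],[0,0,0,0,-7],[0,0,0,0,-7],[0,0,0,0,-7],[0,0,0,0,-7],[0,0,0,0,-7]]

```text
clock: 6.22
position: [548.8, 10.5, 119.4]
eef_rot: [-0.841, -3.026, 0.002]
contact_force: [0.1, -0.5, -1.6]
opening: 0.124
```

Call:
step_arm:
  plan:
    - [[0,0,0,0,-7],[0,0,0,0,-7],[0,0,0,0,-7],[0,0,0,0,-7],[0,0,0,0,-5],[0,0,0,0,-2.1],[0,0,0,0,0],[0,0,0,0,0]]

```text
clock: 6.88
position: [549.1, 10.7, 119.5]
eef_rot: [0.099, -3.139, 0.001]
contact_force: [0.3, 0.5, -2.1]
opening: 0.123
```

Run:
```python
from h import *
go(551,12.5,60,93.7)
t=arm.capture("top")[:,:,::-1]; s=arm.capture("scene")[:,:,::-1]
cv2.imwrite("pics/a3.png",np.hstack([cv2.resize(t[200:360,220:380],(400,400)),cv2.resize(s[110:270,260:420],(400,400))]))
```

```text
t 6.88 pos [549.1  10.7 119.5] jaw 93.6 tilt 0.07 open 0.123 F [ 0.3  0.5 -2.1]
tool shift [-2.1  1.7 59.4] rows>= 1.6 roll -0.1 alt 179.9
```

View pics/a3.png

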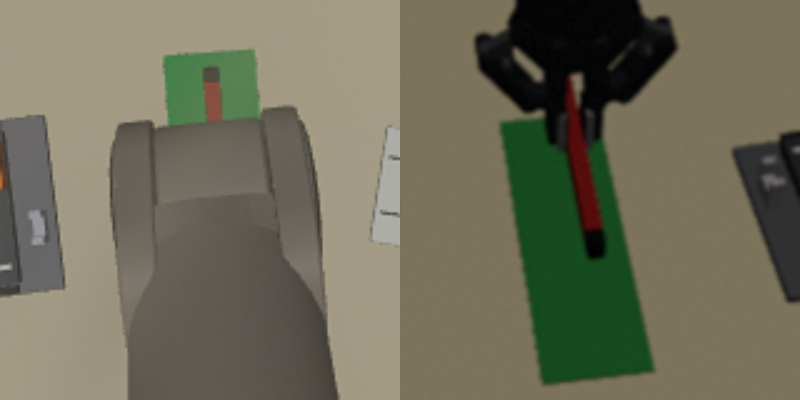

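The bar is over the mat and parallel to it. I'll lower it.

Call:
step_arm:
  plan:
    - [[0,-1,1,10,0],[0,-1,0.7,20,0],[0,0,0,25,0],[0,0,0,22,0],[0,0,0,12,0],[0,0,0,6,0],[0,0,0,0,0],[0,0,0,0,0]]

```text
clock: 7.65
position: [552.0, 13.5, 25.1]
eef_rot: [-0.102, 3.139, -0.0]
contact_force: [0.3, 1.0, -0.7]
opening: 0.128
```

Call:
step_arm:
  plan:
    - [[0,0,0,2,0],[0,0,0,2,0],[0,0,0,1.5,0],[0,0,0,0,0]]

```text
clock: 7.98
position: [551.7, 13.5, 19.5]
eef_rot: [-0.102, 3.139, 0.0]
contact_force: [-0.6, -0.2, -2.5]
opening: 0.123
```

Call:
step_arm:
  plan:
    - [[0,0,0,1,0],[0,0,0,1,0],[0,0,0,0.7,0],[0,0,0,0,0]]

```text
clock: 8.32
position: [551.4, 13.4, 16.5]
eef_rot: [0.102, -3.14, -0.0]
contact_force: [0.6, 0.3, -1.8]
opening: 0.127
```

Call:
step_arm:
  plan:
    - [[0,0,0,0.7,0],[0,0,0,0.5,0],[0,0,0,0,0]]

```text
clock: 8.57
position: [551.5, 13.4, 16.3]
eef_rot: [0.102, -3.14, -0.0]
contact_force: [-3.5, 0.1, 9.2]
opening: 0.125
```

It has touched down at Fz +9 N. I'll release and retreat.

Call:
step_arm:
  plan:
    - [[0.2,0,0,0,0],[0.3,0,0,0,0],[0.4,0,0,0,0],[0.4,0,0,0,0],[0.4,0,0,-4,0],[0.4,0,0,-8,0],[0.4,0,0,-15,0],[0.5,0,0,-25,0]]

```text
clock: 9.23
position: [550.0, 13.3, 66.8]
eef_rot: [0.102, -3.136, 0.001]
contact_force: [0.9, 0.4, 0.9]
opening: 0.496
```

Call:
step_arm:
  plan:
    - [[0.65,0,0,-30,0],[0.65,0,0,-30,0],[0.65,0,0,-20,0],[0.65,0,0,0,0]]

```text
clock: 9.57
position: [554.5, 13.6, 152.7]
eef_rot: [-0.101, 3.131, 0.001]
contact_force: [0.6, 0.3, -0.2]
opening: 0.651
```

Run:
```python
from h import *
x,y=cr(9,45); print(x,y); go(x,y,110,96.65)
s=arm.capture("scene")[:,:,::-1]
cv2.imwrite("pics/a4.png",cv2.resize(s[130:270,280:530],(750,420)))
```

```text
539.7282693169201 297.53947975109156
t 9.57 pos [554.5  13.6 152.7] jaw 93.7 tilt 0.5 open 0.651 F [ 0.6  0.3 -0.2]
tool shift [ -3.2 284.3  42.9] rows>= 7.5 roll -2.9 alt 177.1
```

View pics/a4.png

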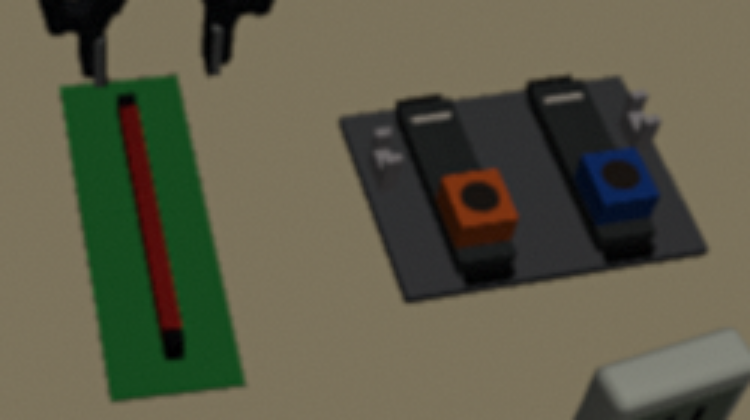

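The bar lies lengthwise within the mat, and both carriers are undisturbed. I'll move to the blue carrier.

Call:
step_arm:
  plan:
    - [[0.65,0,20,0,-2.9],[0.65,10,38,0,0],[0.65,5,38,0,0],[0.65,0,38,0,0],[0.65,0,38,0,0],[0.65,0,38,0,0],[0.65,0,38,0,0],[0.65,0,30,0,0]]

```text
clock: 10.28
position: [503.3, 291.6, 146.3]
eef_rot: [0.187, -3.134, -0.0]
contact_force: [0.4, 0.4, 0.7]
opening: 0.653
```

Call:
step_arm:
  plan:
    - [[0.65,0,0,10,0],[0.65,0,0,15,0],[0.65,0,0,10,0],[0.65,0,0,0,0],[0.65,0,0,0,0]]

```text
clock: 10.7
position: [504.8, 287.0, 111.3]
eef_rot: [0.181, -3.134, 0.002]
contact_force: [0.4, 0.1, 1.0]
opening: 0.652
```

Run:
```python
from h import *
x,y=cr(9,45); go(x,y,60,96.65)
```

```text
t 10.7 pos [504.8 287.  111.3] jaw 96.6 tilt 0.16 open 0.652 F [0.4 0.1 1. ]
tool shift [-36.    6.5  51.2] rows>= 1.3 roll -0.0 alt 180.0
```

Call:
step_arm:
  plan:
    - [[0.65,-10,3,0,0],[0.65,-14,3.5,5,0],[0.65,-12,0,15,0],[0.65,0,0,15,0],[0.65,0,0,5,0],[0.65,0,0,0,0],[0.65,0,0,0,0]]

```text
clock: 11.28
position: [540.8, 298.6, 72.9]
eef_rot: [-0.181, 3.136, 0.0]
contact_force: [-0.3, 0.2, -0.1]
opening: 0.652
```

Run:
```python
from h import *
x,y=cr(9,45); go(x,y,24,96.65)
s=arm.capture("scene")[:,:,::-1]
cv2.imwrite("pics/a5.png",cv2.resize(s[110:235,385:525],None,fx=4,fy=4))
```

```text
t 11.28 pos [540.8 298.6  72.9] jaw 96.6 tilt 0.01 open 0.652 F [-0.3  0.2 -0.1]
tool shift [ 1.2 -0.9 48.9] rows>= 1.3 roll -0.0 alt 180.0
```

View pics/a5.png

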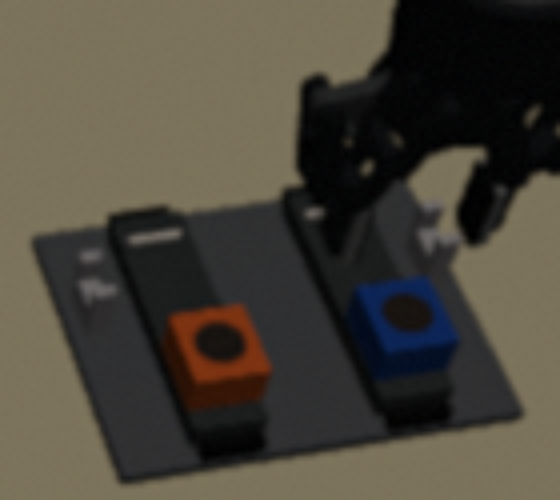

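Call:
step_arm:
  plan:
    - [[0.58,0.6,-0.5,10,0],[0.58,0.6,-0.4,14,0],[0.58,0,0,12,0],[0.58,0,0,9,0],[0.58,0,0,4,0],[0.58,0,0,0,0],[0.58,0,0,0,0]]

```text
clock: 11.92
position: [539.5, 297.6, 23.3]
eef_rot: [0.182, -3.136, 0.0]
contact_force: [-0.3, 0.3, -0.3]
opening: 0.58
```

Call:
step_arm:
  plan:
    - [[0.35,0,0,0,0],[0.3,0,0,0,0],[0.2,0,0,0,0],[0.2,0,0,0,0],[0.2,0,0,0,0],[0.2,0,0,0,0],[0.2,0,0,0,0],[0.2,0,0,0,0]]
  newtons: 45

```text
clock: 12.58
position: [540.0, 297.9, 24.1]
eef_rot: [-0.182, 3.135, 0.001]
contact_force: [-0.0, -0.3, 4.7]
opening: 0.412
```

Run:
```python
from h import *
x,y=cr(9,45); go(x,y,24,96.65)
```

```text
t 12.58 pos [540.  297.9  24.1] jaw 96.6 tilt 0.08 open 0.412 F [-0.  -0.3  4.7]
tool shift [ 0.3 -0.4  0.1] rows>= 0.0 roll -0.0 alt 180.0
```

Call:
step_arm:
  plan:
    - [[0.2,0,0,-2,0],[0.2,0,0,-4,0],[0.2,0,0,-8,0],[0.2,0,0,-12,0],[0.2,0,0,-20,0],[0.2,0,0,-25,0],[0.2,0,0,-25,0],[0.2,0,0,-12,0]]

```text
clock: 13.25
position: [540.9, 298.3, 135.5]
eef_rot: [-0.181, 3.132, 0.004]
contact_force: [0.8, 0.8, -1.9]
opening: 0.412
```

```bash
cat >> h.py <<'E'
def ga(px,py,yaw=-99.7): a=np.radians(yaw); return 533.6+px*np.cos(a)-py*np.sin(a),-272+px*np.sin(a)+py*np.cos(a)
E
python3 - <<'E'
from h import *
x,y=ga(-71,0); print(x,y);go(x,y,130,-9.7)
s=arm.capture("scene")[:,:,::-1]
cv2.imwrite("pics/a6.png",cv2.resize(s[80:235,385:525],None,fx=3.5,fy=3.5))
E
```

```text
545.5627459491152 -202.0150536946914
t 13.25 pos [540.9 298.3 135.5] jaw 96.6 tilt 0.28 open 0.412 F [ 0.8  0.8 -1.9]
tool shift [  53.1 -497.5    4.1] rows>= 13.1 roll -73.7 alt 106.3
```

View pics/a6.png

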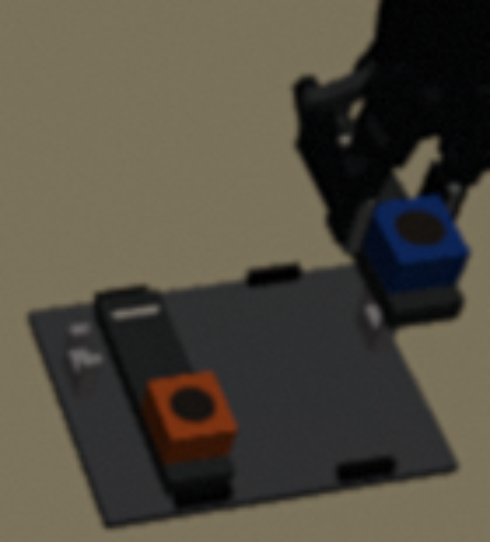

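The carrier is lifted level and the orange one is untouched. I'll carry it to the gate, then turn it.

Call:
step_arm:
  plan:
    - [[0.2,2,-15,0,0],[0.2,3,-27,0,0],[0.2,3.5,-31,0,0],[0.2,3.5,-31,0,0],[0.2,3.5,-31,0,0],[0.2,3.5,-31,0,0],[0.2,3.5,-31,0,0],[0.2,3.5,-31,0,0]]

```text
clock: 13.97
position: [538.4, 65.4, 130.0]
eef_rot: [0.181, -3.134, 0.001]
contact_force: [0.4, 0.3, -0.8]
opening: 0.407
```

Call:
step_arm:
  plan:
    - [[0.2,3.5,-31,0,0],[0.2,3.5,-31,0,0],[0.2,3.5,-31,0,0],[0.2,3.5,-31,0,0],[0.2,3.5,-31,0,0],[0.2,3.5,-31,0,0],[0.2,3.5,-31,0,0],[0.2,3,-27,0,0]]

```text
clock: 14.63
position: [538.7, -180.4, 130.0]
eef_rot: [0.179, -3.134, 0.0]
contact_force: [0.8, 0.2, -1.4]
opening: 0.415
```

Call:
step_arm:
  plan:
    - [[0.2,0,0,0,4],[0.2,0,0,0,6],[0.2,0,0,0,6.5],[0.2,0,0,0,6.5],[0.2,0,0,0,6.5],[0.2,0,0,0,6.5],[0.2,0,0,0,6.5],[0.2,0,0,0,6.5]]

```text
clock: 15.3
position: [539.1, -177.9, 129.9]
eef_rot: [-1.143, -2.923, 0.002]
contact_force: [-0.2, 0.3, -1.8]
opening: 0.409
```

Call:
step_arm:
  plan:
    - [[0.2,0,0,0,6.5],[0.2,0,0,0,6.5],[0.2,0,0,0,6.5],[0.2,0,0,0,6.5],[0.2,0,0,0,6.5],[0.2,0,0,0,6.5],[0.2,0,0,0,6.5],[0.2,0,0,0,6.5]]

```text
clock: 15.97
position: [539.1, -177.9, 130.0]
eef_rot: [-2.31, -2.127, 0.003]
contact_force: [0.1, 0.3, -1.5]
opening: 0.414
```

Call:
step_arm:
  plan:
    - [[0.2,0,0,0,5],[0.2,0,0,0,0],[0.2,0,0,0,0]]

```text
clock: 16.22
position: [539.6, -177.7, 130.3]
eef_rot: [-2.392, -2.035, 0.003]
contact_force: [-0.9, 0.3, -1.3]
opening: 0.414
```

Run:
```python
from h import *
x,y=ga(-71,0); print(x,y);go(x,y,60,-9.7)
```

```text
545.5627459491152 -202.0150536946914
t 16.22 pos [ 539.6 -177.7  130.3] jaw -9.2 tilt 0.13 open 0.414 F [-0.9  0.3 -1.3]
tool shift [-23.    9.9  70.3] rows>= 1.9 roll 0.5 alt -179.5
```

Call:
step_arm:
  plan:
    - [[0.2,-8,3,5,0.5],[0.2,-9,4,10,0],[0.2,-6,2.9,15,0],[0.2,0,0,20,0],[0.2,0,0,15,0],[0.2,0,0,5,0],[0.2,0,0,0,0],[0.2,0,0,0,0]]

```text
clock: 16.88
position: [546.6, -202.5, 61.5]
eef_rot: [2.404, 2.022, -0.0]
contact_force: [-0.4, -0.2, -1.7]
opening: 0.412
```

Run:
```python
from h import *
x,y=ga(-71,0); print(x,y);go(x,y,26,-9.7)
s=arm.capture("scene")[:,:,::-1];t=arm.capture("top")[:,:,::-1]
cv2.imwrite("pics/a7.png",np.vstack([cv2.resize(s[130:240,80:275],None,fx=2.6,fy=2.6),cv2.resize(t[235:345,345:540],None,fx=2.6,fy=2.6)]))
```

```text
545.5627459491152 -202.0150536946914
t 16.88 pos [ 546.6 -202.5   61.5] jaw -9.9 tilt 0.01 open 0.412 F [-0.4 -0.2 -1.7]
tool shift [ 0.3 -1.1 35.5] rows>= 0.9 roll -0.2 alt 179.8
```

View pics/a7.png

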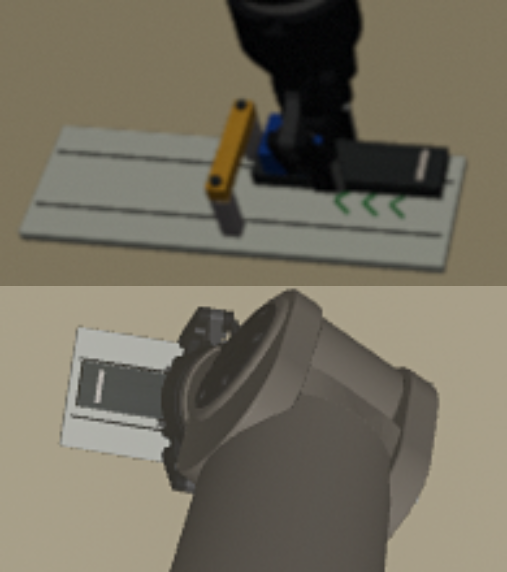

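The carrier is in front of the bridge, between the lane lines, with its block end towards the bridge. I'll lower it.

Call:
step_arm:
  plan:
    - [[0.2,0,-1,8,-0.2],[0.2,0,0,10,0],[0.2,0,0,8,0],[0.2,0,0,4,0],[0.2,0,0,2,0],[0.2,0,0,1,0],[0.2,0,0,0,0]]

```text
clock: 17.57
position: [545.6, -201.7, 28.1]
eef_rot: [-2.401, -2.026, 0.0]
contact_force: [1.0, 1.0, -0.9]
opening: 0.411
```

Call:
step_arm:
  plan:
    - [[0.2,0,0,1,0],[0.2,0,0,0.7,0],[0.2,0,0,0,0]]

```text
clock: 17.82
position: [545.8, -201.7, 26.8]
eef_rot: [2.401, 2.026, 0.0]
contact_force: [0.5, -0.2, -1.3]
opening: 0.408
```

Call:
step_arm:
  plan:
    - [[0.2,0,0,0.6,0],[0.2,0,0,0.5,0],[0.2,0,0,0,0]]

```text
clock: 18.07
position: [545.9, -201.7, 26.1]
eef_rot: [2.401, 2.026, 0.001]
contact_force: [-0.6, 0.0, 3.9]
opening: 0.41
```

Call:
step_arm:
  plan:
    - [[0.42,0,0,0.3,0],[0.45,0,0,0,0],[0.5,0,0,0,0],[0.58,0,0,0,0],[0.6,0,0,0,0],[0.6,0,0,-3,0],[0.6,0,0,-8,0],[0.6,0,0,-15,0]]

```text
clock: 18.73
position: [544.7, -201.3, 50.8]
eef_rot: [-2.399, -2.025, 0.003]
contact_force: [0.2, -0.0, 0.7]
opening: 0.603
```

Call:
step_arm:
  plan:
    - [[0.6,0,0,-20,0],[0.6,0,0,-20,0],[0.6,15,0,-5,0],[0.6,25,0,0,0],[0.4,25,0,0,0],[0.4,20,0,0,0],[0.2,10,0,0,0],[0.2,0,0,0,0]]

```text
clock: 19.4
position: [562.4, -105.1, 96.6]
eef_rot: [-2.396, -2.031, -0.002]
contact_force: [0.3, 0.0, -0.2]
opening: 0.204
```

Run:
```python
from h import *
x,y=ga(-172,0); print(x,y);go(x,y,23,-9.7)
s=arm.capture("scene")[:,:,::-1];t=arm.capture("top")[:,:,::-1]
cv2.imwrite("pics/a8s.png",s);cv2.imwrite("pics/a8t.png",t)
cv2.imwrite("pics/a8.png",np.vstack([cv2.resize(s[150:240,80:275],None,fx=3.2,fy=3.2),cv2.resize(t[240:330,345:540],None,fx=3.2,fy=3.2)]))
```

```text
562.5801732851805 -102.4590033167172
t 19.4 pos [ 562.4 -105.1   96.6] jaw -9.4 tilt 0.08 open 0.204 F [ 0.3  0.  -0.2]
tool shift [ 2.6 -0.3 73.6] rows>= 1.9 roll 0.3 alt -179.7
```

View pics/a8.png

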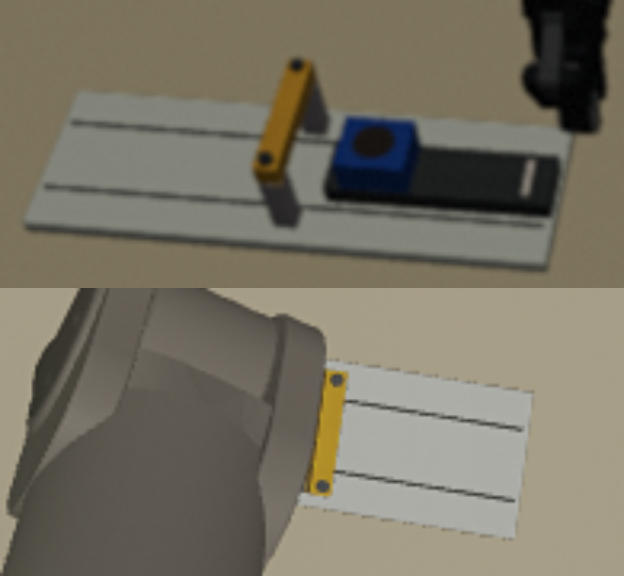

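The carrier stands flat on the entry half, disc at scene px (196.6,194.4) and line at (244.7,205.3). I'll compute its lateral offset and yaw in the gate frame.

Run:
```python
from h import *
f=lambda p:(np.array(p,float)+.5)/3.2-.5+np.array([80,150])
d=back("scene",f([(373,142)]),46)[0]; l=back("scene",f([(527,177)]),24)[0]
br=back("scene",f([(296,65),(264,158)]),64); 
a=np.radians(-99.7);R=np.array([[np.cos(a),-np.sin(a)],[np.sin(a),np.cos(a)]])
for c in ((533.6,-272),br.mean(0)[:2]):
  print(c,[((p[:2]-c)@R).round(1) for p in(d,l)])
e=d-l;print(np.degrees(np.arctan2(e[1],e[0])))
```

```text
(533.6, -272) [array([-48.9,   1.7]), array([-133.4,    1.2])]
[ 532.33167509 -272.07453018] [array([-49.2,   2.9]), array([-133.6,    2.4])]
-99.3452199517659
```

Call:
step_arm:
  plan:
    - [[0.05,2.5,1,10,0.3],[0.05,2,1,20,0],[0.05,0,0,20,0],[0.05,0,0,15,0],[0.05,0,0,6,0],[0.05,0,0,0,0],[0.05,0,0,0,0]]

```text
clock: 20.08
position: [564.2, -105.1, 25.2]
eef_rot: [2.408, 2.018, -0.001]
contact_force: [-0.4, 0.3, -0.1]
opening: 0.052
```

Run:
```python
from h import *
x,y=ga(-163,1.5); go(x,y,24,-9.5)
s=arm.capture("scene")[:,:,::-1]
cv2.imwrite("pics/a9.png",cv2.resize(s[150:240,120:295],None,fx=4,fy=4))
```

```text
t 20.08 pos [ 564.2 -105.1   25.2] jaw -10.1 tilt 0.04 open 0.052 F [-0.4  0.3 -0.1]
tool shift [-6.6 -0.5  1.2] rows>= 0.2 roll -0.6 alt 179.4
```

View pics/a9.png

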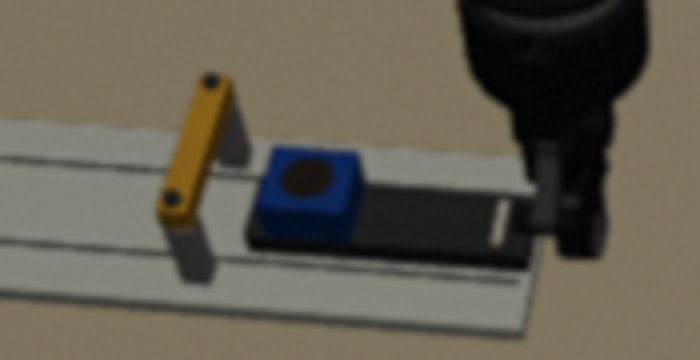

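The closed fingers stand just behind the tail at px (540,210) in the zoom. I'll start a slow push.

Call:
step_arm:
  plan:
    - [[0.05,-3,0,0.7,-0.5],[0.05,-3,0,0,0],[0.05,-3,0,0,0],[0.05,-3,0,0,0],[0.05,-3,0,0,0],[0.05,-3,0,0,0],[0.05,-3,0,0,0],[0.05,-3,0,0,0]]

```text
clock: 20.8
position: [560.5, -127.6, 24.7]
eef_rot: [-2.397, -2.031, -0.0]
contact_force: [0.1, 1.7, 1.0]
opening: 0.048
```

Run:
```python
from h import *
x,y=ga(-71,1.5); go(x,y,24,-9.5)
s=arm.capture("scene")[:,:,::-1]
cv2.imwrite("pics/a10.png",cv2.resize(s[150:240,120:295],None,fx=4,fy=4))
```

```text
t 20.8 pos [ 560.5 -127.6   24.7] jaw -9.5 tilt 0.02 open 0.048 F [0.1 1.7 1. ]
tool shift [-75.8  -1.    0.6] rows>= 2.0 roll 0.0 alt -180.0
```

View pics/a10.png

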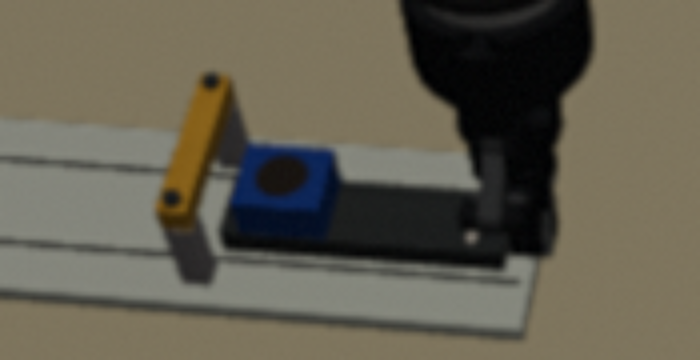

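Run:
```python
from h import *
p=arm.observe()["position"]; a=np.radians(-99.5); u=np.array([np.cos(a),np.sin(a),0]); v=np.array([-u[1],u[0],0])
for k in(0,11,20):
  for w in(-16,16):
    q=p+u*k+v*w; q[2]=14; print(k,w,((proj("scene",q)+.5-[120,150])*4).round(0))
s=cv2.imread("pics/a10.png")
s=arm.capture("scene")[:,:,::-1][175:225,215:275]
cv2.imwrite("pics/a11.png",cv2.convertScaleAbs(cv2.resize(s,None,fx=12,fy=12,interpolation=cv2.INTER_CUBIC),alpha=2.2,beta=20))
```

```text
0 -16 [534. 212.]
0 16 [523. 267.]
11 -16 [510. 210.]
11 16 [499. 265.]
20 -16 [491. 209.]
20 16 [479. 264.]
```

View pics/a11.png

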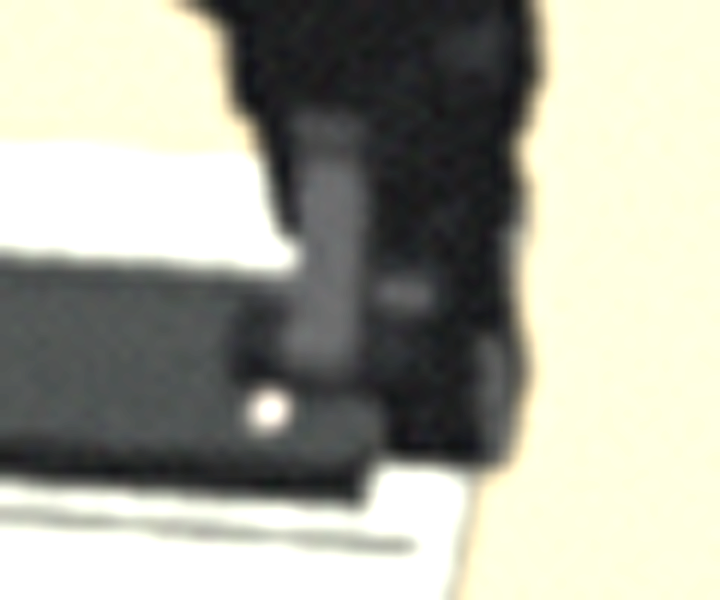

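The main finger is in contact at the tail as predicted, and forces are small. I'll continue the push in stages.

Call:
step_arm:
  plan:
    - [[0.05,-3,0,0,0],[0.05,-4,0,0,0],[0.05,-4,0,0,0],[0.05,-4,0,0,0],[0.05,-4,0,0,0],[0.05,-4,0,0,0],[0.05,-4,0,0,0],[0.05,-3,0,0,0]]

```text
clock: 21.57
position: [555.3, -157.9, 24.6]
eef_rot: [2.398, 2.03, -0.0]
contact_force: [-0.3, 1.9, -0.2]
opening: 0.045
```

Run:
```python
from h import *
x,y=ga(-71,1.5); go(x,y,24,-9.5)
s=arm.capture("scene")[:,:,::-1]
cv2.imwrite("pics/a12.png",cv2.convertScaleAbs(cv2.resize(s[150:240,110:285],None,fx=4,fy=4),alpha=1.5))
```

```text
t 21.57 pos [ 555.3 -157.9   24.6] jaw -9.5 tilt 0.01 open 0.045 F [-0.3  1.9 -0.2]
tool shift [-45.1  -0.8   0.6] rows>= 1.2 roll 0.0 alt -180.0
```

View pics/a12.png

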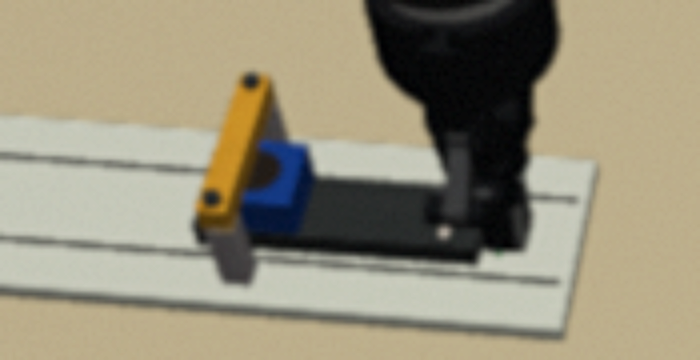

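The front has entered the opening and is well clear of both posts, with 2 N of push force. I'll continue.

Call:
step_arm:
  plan:
    - [[0.05,-3,0,0,0],[0.05,-4,0,0,0],[0.05,-4,0,0,0],[0.05,-4,0,0,0],[0.05,-4,0,0,0],[0.05,-4,0,0,0],[0.05,-3,0,0,0],[0.05,0,0,0,0]]

```text
clock: 22.28
position: [550.9, -184.0, 24.6]
eef_rot: [2.398, 2.029, -0.001]
contact_force: [-0.1, 0.1, -0.4]
opening: 0.054
```

Call:
step_arm:
  plan:
    - [[0.05,-3,0,0,0],[0.05,-4,0,0,0],[0.05,-4,0,0,0],[0.05,-4,0,0,0],[0.05,-3,0,0,0],[0.05,-1,0,0,0],[0.05,0,0,0,0]]

```text
clock: 22.87
position: [547.9, -202.3, 24.6]
eef_rot: [2.398, 2.029, -0.0]
contact_force: [-0.2, -0.5, 0.7]
opening: 0.054
```

Run:
```python
from h import *
x,y=ga(-71,1.5); go(x,y,24,-9.5)
s=arm.capture("scene")[:,:,::-1]
cv2.imwrite("pics/a13.png",cv2.convertScaleAbs(cv2.resize(s[150:240,100:275],None,fx=4,fy=4),alpha=1.5))
```

```text
t 22.87 pos [ 547.9 -202.3   24.6] jaw -9.5 tilt 0.02 open 0.054 F [-0.2 -0.5  0.7]
tool shift [-0.1 -0.9  0.6] rows>= 0.0 roll -0.0 alt 180.0
```

View pics/a13.png

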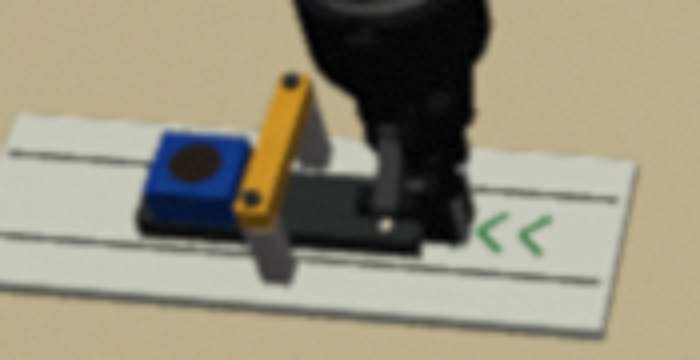

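Run:
```python
from h import *
f=lambda p:(np.array(p,float)+.5)/4-.5+np.array([100,150])
d=back("scene",f([(195,163)]),46)[0]; br=back("scene",f([(290,80),(250,198)]),64).mean(0)
a=np.radians(-99.7);R=np.array([[np.cos(a),-np.sin(a)],[np.sin(a),np.cos(a)]])
print((d[:2]-br[:2])@R,(d[:2]-[533.6,-272])@R)
```

```text
[37.71385354  3.07853622] [38.13075061  1.54198466]
```

The disc is 38 mm past the bridge centre, so the block's rear face clears the bar by about 11 mm. I'll back off, then lift away.

Call:
step_arm:
  plan:
    - [[0.05,5,0,0,0],[0.05,10,0,0,0],[0.05,10,0,0,0],[0.05,10,0,-10,0],[0.05,10,0,-20,0],[0.05,10,0,-30,0],[0.05,10,0,-30,0],[0.05,10,0,-30,0]]

```text
clock: 23.58
position: [560.3, -125.3, 145.5]
eef_rot: [-2.395, -2.032, 0.001]
contact_force: [0.9, 0.8, 0.2]
opening: 0.049
```

Call:
step_arm:
  plan:
    - [[0.05,25,0,-20,0],[0.05,30,0,0,0],[0.05,30,0,0,0],[0.05,30,0,0,0],[0.05,30,0,0,0],[0.05,30,0,0,0],[0.05,20,0,0,0],[0.05,0,0,0,0]]

```text
clock: 24.25
position: [592.5, 73.1, 164.1]
eef_rot: [-2.385, -2.04, -0.003]
contact_force: [-0.2, 0.3, -0.1]
opening: 0.05
```

Run:
```python
from h import *
go(0,0,0,0)
s=arm.capture("scene")[:,:,::-1]; t=arm.capture("top")[:,:,::-1]
cv2.imwrite("pics/f1.png",cv2.convertScaleAbs(s,alpha=1.5));cv2.imwrite("pics/f2.png",t);cv2.imwrite("pics/f3.png",cv2.resize(t[240:330,360:520],None,fx=5,fy=5))
```

```text
t 24.25 pos [592.5  73.1 164.1] jaw -8.9 tilt 0.18 open 0.05 F [-0.2  0.3 -0.1]
tool shift [-164.5 -573.9  164.1] rows>= 15.1 roll -8.9 alt 171.1
```

View pics/f1.png

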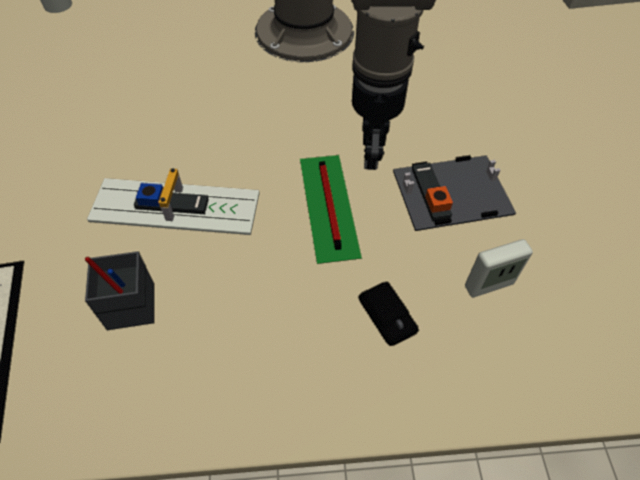

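View pics/f3.png

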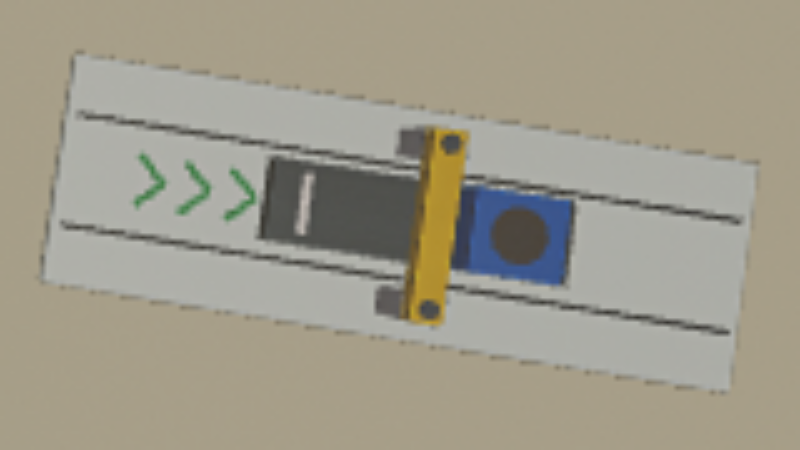

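Run:
```python
from h import *
f=lambda p:(np.array(p,float)+.5)/5-.5+np.array([360,240])
d=back("top",f([(519,237)]),46)[0]; br=back("top",f([(451,144),(429,309)]),64).mean(0)
a=np.radians(-99.7);R=np.array([[np.cos(a),-np.sin(a)],[np.sin(a),np.cos(a)]])
print((d[:2]-br[:2])@R)
print(arm.sign_off())
```

```text
[38.4499287   1.06923539]
the job is handed in; nothing more can be done
None
```

The job is done and handed in at about 24 s of the 72 s allowed; sign-off gives no verdict.

- **Red bar:** I lifted it out of the brackets and laid it lengthwise on the green mat, letting go after it touched down at about 9 N. The last picture shows it fully on the mat.
- **Blue carrier:** I set it flat on the entry half of the gate with its block end towards the bridge. I then released it and pushed it from the tail with closed fingers. The readings I took during the push stayed at or below about 2 N, so the bridge was not rammed.
- **Block position:** Both cameras put the block centre about 38 mm past the bridge centre (37.7 and 38.4 mm) and 1–3 mm off to the side. That leaves the block's rear face about 11 mm clear of the bar.
- **Other things:** The orange carrier is still in the cradle, and the mouse, pen cup and climate meter look unmoved. The arm is clear of everything.
- **Checks that disagreed:** The two cameras differed by 1–3 mm, and I averaged them. During the push, part of the gripper looked as if it reached over the tail. The vertical force stayed near zero, so I carried on.

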